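Feed the pot rack past the sprung gate into the tray sealer

TASK

Feed the rack of lidded foil pots into the tray sealer: with one fingertip press the sprung side gate open and keep holding it so that the gate never touches the rack, while another finger pushes the rack along the lane, past the gate's bent end, until it is fully home against the end stop. Then take the hand away and let the gate spring shut behind the rack. Only touch and push: do not lift or tip the rack or the pots, and leave the tub, the lids and the bottle alone.

Things in the scene. Friction and masses are not known exactly. Their poses are not given: they have to be found in the camera images.
- sealer: Bench tray sealer, 665 x 225 mm, fixed, steel guides, white rear housing and open upright sealing head (320 mm high, from x = +195 mm). White slide deck 50 mm above the table, from x = -330 mm. Origin on the lane's centre line at table height, at the gate line; x = feed direction to the end stop, y = across the lane to the gate side, z up. Nothing stands over the lane before the head.
- rail_end (a point): Start of the fixed guide rail's inner face at deck height (x = -330, y = -70 mm in the sealer's frame). The rail is 36 mm high and runs along x to the end stop. Opposite it the first part of the lane has only the gate leaf.
- lead_in (a point): Deck-level start of the short guide opposite the rail (x = +28, y = +80 mm in the sealer's frame), 36 mm high; it flares in over 35 mm to y = +66 mm, so the last part of the lane is 136 mm wide.
- end_stop (a point): Middle of the face of the end stop across the lane, at deck height (x = +152, y = 0 mm in the sealer's frame). The rack is home when its front face bears squarely on it; its rear face is then at x = +20 mm.
- gate (a joint): Angle of the sprung side gate, rad: 0 = shut, grows as the leaf is pushed outward (+y of the sealer, away from the lane), stop at 0.34. Shut, the leaf slants 0.14 rad into the lane; at 0.14 it lies parallel to the feed direction. From 0.15 up its lip is clear of the rack's way, at 0.2 by 20 mm. A spring (0.18 N m shut, 0.23 at 0.2 rad) shuts it in well under a second when let go.
- gate_hinge (a point): On the gate's upright hinge axis (x = -320, y = +118 mm in the sealer's frame), 26 mm above the deck. The leaf is a dark steel strip, 4 mm thick (12 mm flange outward at its top), 316 mm long, 4 to 48 mm above the deck. It reaches back behind the waiting rack, so a fingertip lowered behind the rack can press its inner face outward and slide along it; parallel, that face is at y = +116 mm.
- gate_lip (a point): Free edge of the gate's lip, 26 mm above the deck; moves with the gate (shut: x = -23, y = +32 mm in the sealer's frame). The lip is the leaf's far end, bent 40 mm inward, which stands in front of the rack's gate-side corner and hooks it when shut.
- rack: Plastic rack, open box 132 x 132 mm, 36 mm high, walls 5 mm, with a cross divider making four cells, about 0.6 kg with its pots; slides on the deck. Origin at the centre of its underside; x = forward (feed direction), z up. It waits in the lane near the fixed rail, its front face 15 to 50 mm before the lip.
- pot0: One of the four lidded foil pots standing loose in the rack's cells: 54 mm across the rim, 44 mm high, origin at the centre of its base; its top is 49 mm above the deck.
- pot1: One of the four lidded foil pots standing loose in the rack's cells: 54 mm across the rim, 44 mm high, origin at the centre of its base; its top is 49 mm above the deck.
- pot2: One of the four lidded foil pots standing loose in the rack's cells: 54 mm across the rim, 44 mm high, origin at the centre of its base; its top is 49 mm above the deck.
- pot3: One of the four lidded foil pots standing loose in the rack's cells: 54 mm across the rim, 44 mm high, origin at the centre of its base; its top is 49 mm above the deck.
- meal_tub: Bystander: round foil tub with white card lid, 124 mm across, 49 mm high, on the table; origin at the centre of its base.
- lid_stack: Bystander: stack of round white card lids, 111 mm across, 30 mm high, on the table; origin at the centre of its base.
- sanitiser: Bystander: white bottle, 64 mm across, 150 mm high, on the table; origin at the centre of its base.

How it is judged:
By the outcome, as a careful person would: the job done as asked, in the order asked, and still so for the second after the job is handed in, with the robot touching nothing.
It also fails if it takes over 43 s, if anything falls off the work surface, if the arm or the gripper's body presses on something with over 40 N, if the wrist force passes 120 N, or if a joint passes its speed limit or range.

ROBOT

A 7-joint arm with a two-finger parallel gripper is mounted at the origin on the work surface. World frame = base frame: x ahead of the robot, y to its left, z up, the work surface at z = 0. Lengths are in m, angles in rad, forces in N, time in s.
With the tool pointing down it reaches from about 0.425 to 0.875 m from the base axis. Payload 8.4 kg.
Tool frame: the origin (TCP) lies at the very end of the fingers, on their centre line; the grasp point (between the pads) lies env.grip_depth behind it (env.grip_depth is the distance from the TCP to the grasp point, in m); z points along the fingers, y is the line along which they close (so a half turn about z gives the same grasp; the last joint's range is limited). The gripper opens to 87 mm and grips with 3 to 60 N. Pads are 19 mm wide; open, the fingers measure 117 mm over their backs; the gripper's body (75 mm by 190 mm) begins 51 mm behind the grasp point.
Start: joints at [-1.328, 0.333, 0.04, 1.465, -0.013, 1.343, -0.059], TCP at [0.218, 0.612, 0.223] pointing down, gripper open.
Joint ranges: [-2.58, 2.58], [-0.38, 2.09], [-1.3, 1.39], [0.25, 2.4], [-1.5, 4.64], [0.08, 2.09], [-2.65, 2.65]. Speed limits (rad/s): [2.22, 2.22, 2.79, 2.79, 3.14, 3.14, 3.14].

INTERFACE

Orientations are given as a rotation vector (axis times angle).
In Python, from station import read_state, cams, job, env gives the robot as it stands.
- The arm moves only by the shell command python3 -m creep 'ROWS' [FORCE]. ROWS is JSON, a list of rows, each a list of 3 entries, a list of its own where there are three numbers: the turn, a rotation vector about the tool's x, y, z in units of 6 degrees (1.0 is 6 degrees), then the shift along the tool's x, y, z in units of 40 mm (1.0 is 40 mm), then the finger opening in mm, from 0 to 87. A call has 1 to 20 rows; each row shifts and turns the commanded pose from where the row before left it, along the tool's axes as they then stand; what a row does not reach is not made up. A row lasts 1/12 s, in which the tool goes at most 41.7 mm and 7.16 degrees, less where a joint would pass 70% of its speed; a pose out of reach is approached as far as the arm can. A call is refused whole if a number of a shift passes 1 or a number of a turn 1, either way. A call with a gripper value outside its range is refused whole. The fingers move at their own pace and stop on an object; FORCE is the grip in N (left out, the last holds). Time passes only in rows, so rows that do not move let the fingers close. It gives the time, the measured TCP pose, the force, the opening and the grip force at its end, in the units of the state.
- read_state(): the state, without advancing time (a new reading comes with each control period).
- cams.grab_frame(name): name is "scene" or "top" or "wrist"; returns the picture (480x640x3 uint8, red, green, blue); there is no depth.
- cams.camera_model(name): a dict with "K" (3x3 intrinsics, pixels), "R" (3x3) and "t" (3): a world point X has camera coordinates R X + t. Camera axes: x right, y down, z forward; pixel columns grow to the right and rows downward; lengths in m; the calibration is good to about 2 mm. The wrist camera is an equidistant fisheye: a pixel r from the principal point sees the ray r / f radians off the axis. A picture is of the moment at which its call begins: read the wrist's pose just before it. camera_model takes no time and is no camera call; for the wrist camera it gives the pose at the moment of the call.
- job.close_job(): hands the job in; it is judged then, once.
The state is a dict: "t": time; "joint_pos": joint angles; "joint_velocities": joint speeds; "tau": joint torques, N m; "tcp_pos": TCP position; "ee_rot": TCP orientation; "force": force on the tool from outside, world axes, zero at the start; "torque": the same for the moment, N m; "width": finger opening in m; "gripper_force": force on a finger pad.
Only numpy, scipy, OpenCV 4.12 (cv2) and the standard library are available. Lean on these libraries where they do the work, as an engineer would, in place of code of your own. Each camera call takes 0.05 s, during which the arm holds its last target. There are 200 camera calls.

## Working session

There is one attempt and no reset: what is moved stays moved. The work goes in short steps, Python scripts to look and compute and a shell command to move; the robot and the scene stay as the last step left them, time stands still between calls to the robot, and variables do not carry over. Pictures are saved under pics/ and viewed, at most 10 in all, crops included, and the job is handed in when it is done.

```bash
ls; mkdir -p pics
python3 - <<'E'
from station import read_state,cams,env
import cv2
s=read_state();print(s['t'],s['tcp_pos'],s['ee_rot'],s['width'],env.grip_depth)
for n in('top','scene'):
    cv2.imwrite(f'pics/{n}0.png',cams.grab_frame(n)[:,:,::-1]);m=cams.camera_model(n);print(n,m)
E
```

```text
pics
0.0 [0.21773237 0.61193637 0.2216531 ] [-5.34298196e-01 -3.09564136e+00  2.58034550e-03] 0.08694664652652416 0.0187
top {'K': array([[596.89833783,   0.        , 313.72646788],
       [  0.        , 596.89833783, 238.87780521],
       [  0.        ,   0.        ,   1.        ]]), 'R': array([[ 0.00206781, -0.99997409,  0.00689477],
       [-0.98553304, -0.00320632, -0.16945307],
       [ 0.16947079, -0.00644463, -0.98551414]]), 't': array([-0.07100489,  0.58324669,  1.18425603])}
scene {'K': array([[455.8232161 ,   0.        , 319.52238847],
       [  0.        , 455.8232161 , 235.57231916],
       [  0.        ,   0.        ,   1.        ]]), 'R': array([[ 0.52296477,  0.85218987,  0.01674115],
       [ 0.50146818, -0.29173595, -0.81450586],
       [-0.68922965,  0.43435303, -0.57991373]]), 't': array([-0.24091231, -0.23267256,  1.40355239])}
```

View pics/top0.png

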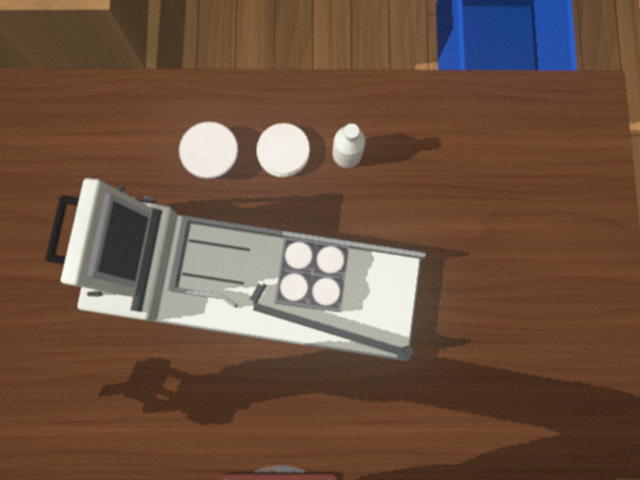

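View pics/scene0.png

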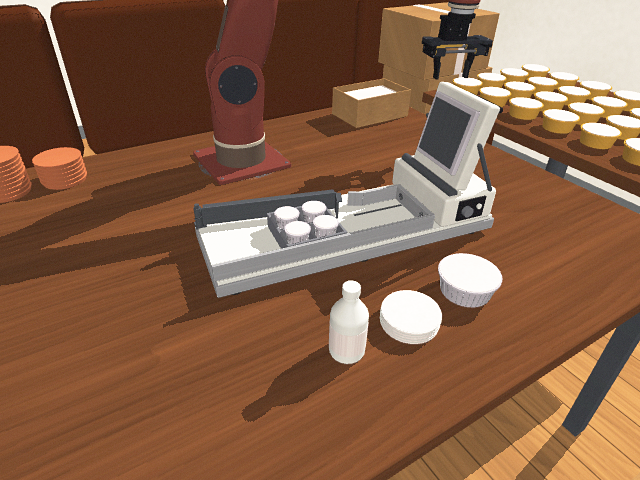

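The top view shows the feed direction running left and slightly up. The hinge is near (407,352), the rail end near (424,254), the lip near (257,297), and the pots near (299,254), (330,259), (293,287) and (326,291). I'll zoom in for exact edges.

```bash
cat > h.py <<'E'
import numpy as np, cv2
from station import cams
def ray(n,u,v):
    m=cams.camera_model(n);d=m['R'].T@np.linalg.solve(m['K'],[u,v,1.]);return -m['R'].T@m['t'],d
def onz(n,u,v,z):
    c,d=ray(n,u,v);return (c+d*(z-c[2])/d[2])[:2]
def proj(n,X):
    m=cams.camera_model(n);p=m['K']@(m['R']@np.asarray(X)+m['t']);return p[:2]/p[2]
E
python3 - <<'E'
import cv2
i=cv2.imread('pics/top0.png')[205:370,165:437]
i=cv2.resize(i,None,fx=2.9,fy=2.9,interpolation=cv2.INTER_CUBIC);cv2.imwrite('pics/topz.png',i);print(i.shape)
E
```

```text
(478, 789, 3)
```

View pics/topz.png

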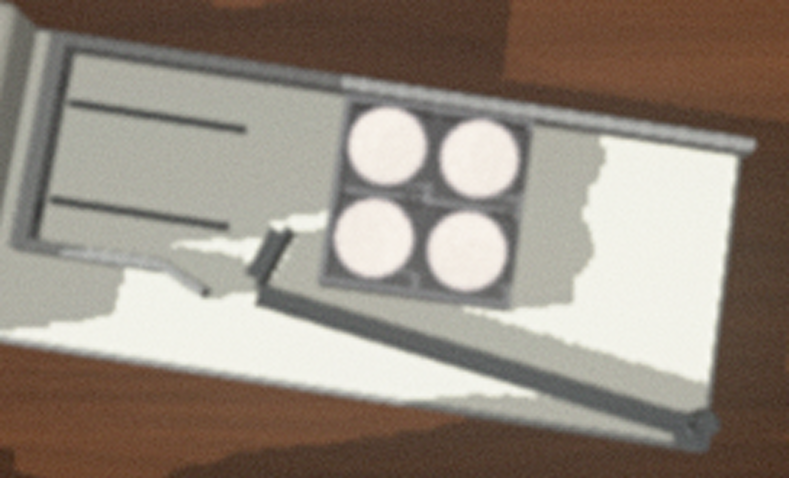

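```bash
cat > fit.py <<'E'
from h import *
P=[(742,155,.05,-330,-70),(753,150,.086,-330,-70),(695,428,.1,-320,118),(207,293,.086,28,80),(280,232,.098,-23,32)]
W=np.array([onz('top',165+a/2.9,205+b/2.9,z) for a,b,z,_,_ in P]);S=np.array([p[3:] for p in P])/1e3
def umeyama(S,W):
    s0,w0=S.mean(0),W.mean(0);A=(S-s0);B=(W-w0);th=np.arctan2((A[:,0]*B[:,1]-A[:,1]*B[:,0]).sum(),(A*B).sum())
    R=np.array([[np.cos(th),-np.sin(th)],[np.sin(th),np.cos(th)]]);return th,R,w0-R@s0
th,R,o=umeyama(S,W)
def toS(w):return R.T@(np.asarray(w)-o)
def toW(s):return R@np.asarray(s)+o
if __name__=='__main__':
    print('th',np.degrees(th),'o',o);print(((W-(S@R.T+o))*1e3).round(1))
    f=lambda a,b,z:(toS(onz('top',165+a/2.9,205+b/2.9,z))*1e3).round(1)
    print('stop',f(72,60,.05),f(37,240,.05))
    print('rack top corners',[f(a,b,.086) for a,b in((348,98),(530,125),(508,305),(322,283))])
    print('pots',[f(a,b,.099) for a,b in((387,146),(479,158),(373,239),(467,251))])
    print('lip base top',f(262,297,.098))
    for p in[(-330,-70),(152,0),(28,80),(-23,32),(-320,118)]:print(p,toW(np.array(p)/1e3).round(4))
E
python3 fit.py
```

```text
th 81.61441408606315 o [0.51916466 0.04829072]
[[ 3.  -1.7]
 [ 1.5 -2.7]
 [-2.1  6.7]
 [-1.4 -5. ]
 [-1.   2.7]]
stop [150.9 -69.9] [151.7  60.4]
rack top corners [array([-50.8, -66.2]), array([-177.9,  -66.2]), array([-180.3,   58.4]), array([-53.2,  62.4])]
pots [array([-83.1, -35.2]), array([-146.2,  -36.4]), array([-83.4,  28.8]), array([-147.3,   27.4])]
lip base top [-15.7  78.3]
(-330, -70) [ 0.5403 -0.2884]
(152, 0) [0.5413 0.1987]
(28, 80) [0.4441 0.0877]
(-23, 32) [0.4842 0.0302]
(-320, 118) [ 0.3558 -0.2511]
```

```bash
python3 -m creep '[[[0,0,1],[0,0,-1],0],[[0,0,1],[0,0,-1],87],[[0,0,1],[0,0,-1],87],[[0,0,1],[0,0,-1],87],[[0,0,1],[0,0,0],87],[[0,0,1],[0,0,0],87],[[0,0,1],[0,0,0],87],[[0,0,1],[0,0,0],87],[[0,0,1],[0,0,0],87],[[0,0,0],[-0.5,0.3,0],87],[[0,0,0],[-1,0.3,0],87],[[0,0,0],[-1,0.3,0],87],[[0,0,0],[-1,0.3,0],87],[[0,0,0],[-1,0.3,0],87],[[0,0,0],[-1,0.3,0],87],[[0,0,0],[-1,0.3,0],87],[[0,0,0],[-1,0.3,0],87]]'
```

```text
t: 1.52
tcp_pos: [0.395, 0.3502, 0.3824]
ee_rot: [-1.881, -2.516, 0.0]
force: [1.2, 0.2, -0.4]
width: 0.0869
gripper_force: 0.0
```

```bash
python3 -m creep '[[[0,0,0],[-1,0,0],87],[[0,0,0],[-1,0,0],87],[[0,0,0],[-1,0,0],87],[[0,0,0],[-1,0,0],87],[[0,0,0],[-1,-0.3,0],87],[[0,0,0],[-1,-0.3,0],87],[[0,0,0],[-1,-0.3,0],87],[[0,0,0],[-1,-0.3,0],87],[[0,0,0],[-1,-0.3,0],87],[[0,0,0],[-1,-0.3,0.6],87],[[0,0,0],[-1,-0.3,1],87],[[0,0,0],[-1,-0.3,1],87],[[0,0,0],[-0.9,-0.2,1],87],[[0,0,0],[0,0,0],87],[[0,0,0],[0,0,0],87]]'
python3 - <<'E'
import cv2
from station import cams,read_state
m=cams.camera_model('wrist');print(m);cv2.imwrite('pics/w1.png',cams.grab_frame('wrist')[:,:,::-1])
E
```

```text
t: 2.77
tcp_pos: [0.4387, -0.1353, 0.2722]
ee_rot: [-1.884, -2.511, 0.002]
force: [0.4, 0.2, 0.8]
width: 0.0869
gripper_force: 0.0
{'K': array([[371.64829954,   0.        , 321.475041  ],
       [  0.        , 371.64829954, 241.9417694 ],
       [  0.        ,   0.        ,   1.        ]]), 'R': array([[ 0.9603221 ,  0.27887795, -0.0029257 ],
       [ 0.26996766, -0.92690432,  0.26070258],
       [ 0.06999236, -0.25114829, -0.96541473]]), 't': array([-0.38339132, -0.28731317,  0.37176647])}
```

View pics/w1.png

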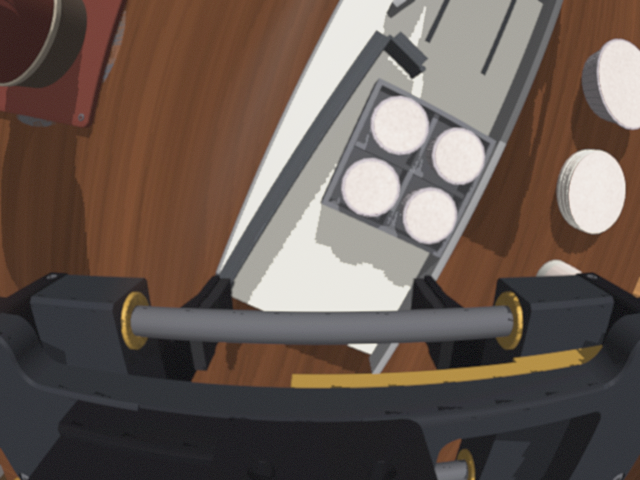

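The wrist view shows the rack ahead of the fingers, with the gate lip at about (405,55) and the rack's rear corners at about (322,203) and (437,258). I'll cross-check the poses with this view.

```bash
cat >> h.py <<'E'
WR=np.array([[0.9603221,0.27887795,-0.0029257],[0.26996766,-0.92690432,0.26070258],[0.06999236,-0.25114829,-0.96541473]]);WT=np.array([-0.38339132,-0.28731317,0.37176647])
def wz(u,v,z,R=WR,t=WT):
    q=np.array([u-321.475,v-241.942]);r=np.hypot(*q);a=r/371.648;d=R.T@np.r_[q/r*np.sin(a),np.cos(a)];c=-R.T@t
    return (c+d*(z-c[2])/d[2])[:2]
E
python3 - <<'E'
from h import *; from fit import toS
i=cv2.imread('pics/w1.png')
f=lambda u,v,z:(toS(wz(u,v,z))*1e3).round(1)
print('pots',[f(u,v,.099) for u,v in((399,125),(458,156),(371,187),(429,215))])
print('rack',[f(u,v,.086) for u,v in((380,80),(322,203),(501,140),(437,258))])
print('lip free/bend',f(424,66,.098),f(386,36,.098))
print('leaf inner top',f(330,140,.098),f(240,275,.098))
print('rail end top / deck',f(375,371,.086),f(367,352,.05),'rail inner top',f(551,10,.086))
print('tcp',toS([.4387,-.1353])*1e3)
E
python3 - <<'E'
import cv2
i=cv2.imread('pics/w1.png')[0:300,200:560];cv2.imwrite('pics/w1z.png',cv2.resize(i,None,fx=2,fy=2,interpolation=cv2.INTER_CUBIC))
E
```

```text
pots [array([-82.3,  27.1]), array([-81.7, -35.9]), array([-144.4,   25.8]), array([-144.1,  -35.8])]
rack [array([-49.6,  59. ]), array([-178.4,   59.1]), array([-43.1, -75.1]), array([-179.8,  -69.4])]
lip free/bend [-20.8  29.2] [-11.2  72.1]
leaf inner top [-121.6   77.2] [-273.7  103.3]
rail end top / deck [-324.8  -73.6] [-324.   -67.2] rail inner top [124.4 -73.1]
tcp [-193.36245605   52.8306151 ]
```

View pics/w1z.png

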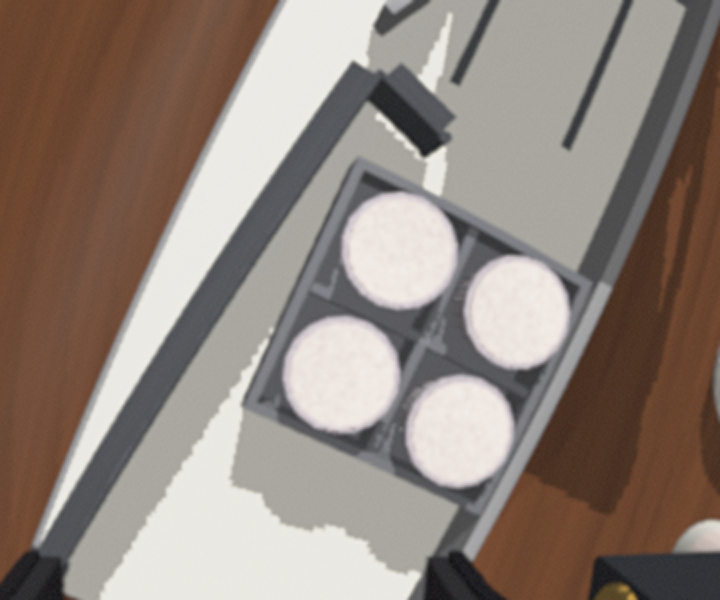

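```bash
python3 -m creep '[[[0,0,0],[-0.5,0,0],87],[[0,0,0],[-0.5,0,0.5],87],[[0,0,0],[0,0,0.8],87],[[0,0,0],[0,0,0.8],87],[[0,0,0],[0,0,0.7],87],[[0,0,0],[0,0,0.5],87],[[0,0,0],[0,0,0],87],[[0,0,0],[0,0,0],87]]'; python3 -c "
from fit import *;from station import read_state
s=read_state();print(toS(s['tcp_pos'][:2])*1e3,s['tcp_pos'],s['joint_pos'])"
```

```text
t: 3.48
tcp_pos: [0.4516, -0.1715, 0.1419]
ee_rot: [-1.879, -2.517, 0.003]
force: [0.4, 0.3, 0.5]
width: 0.0871
gripper_force: 0.0
[-227.31628067   34.74971094] [ 0.45163598 -0.17152764  0.1419401 ] [-0.80585776  0.05472358  1.12903626  2.00221864 -0.05322556  1.11752021
  0.63395301]
```

```bash
python3 -m creep '[[[0,0,0],[-0.05,0,0.5],87],[[0,0,0],[0,0,0.5],87],[[0,0,0],[0,0,0.4],87],[[0,0,0],[0,0,0.3],87],[[0,0,0],[0,0,0.25],87],[[0,0,0],[0,0,0],87],[[0,0,0],[0,0,0],87]]'
python3 - <<'E'
from h import *
from fit import toS;from station import read_state
s=read_state();print(toS(s['tcp_pos'][:2])*1e3)
i=cams.grab_frame('top')[:,:,::-1][205:370,225:437]
cv2.imwrite('pics/t2.png',cv2.resize(i,None,fx=3.2,fy=3.2,interpolation=cv2.INTER_CUBIC))
E
```

```text
t: 4.07
tcp_pos: [0.4531, -0.1739, 0.0649]
ee_rot: [1.88, 2.516, 0.001]
force: [-0.2, -0.5, 0.1]
width: 0.0867
gripper_force: 0.0
[-229.48278616   32.93300433]
```

View pics/t2.png

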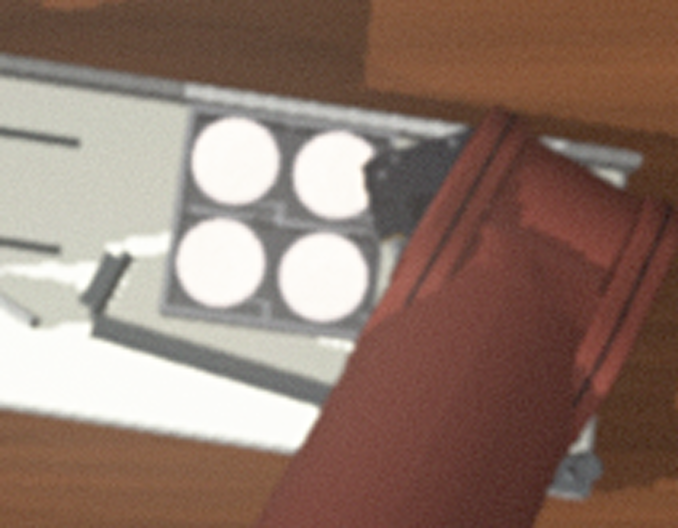

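```bash
python3 -m creep '[[[0,0,0],[0.1,-0.13,0.05],87],[[0,0,0],[0.1,-0.13,0.05],87],[[0,0,0],[0.1,-0.13,0],87],[[0,0,0],[0.1,-0.13,0],87],[[0,0,0],[0.12,-0.12,0],87],[[0,0,0],[0,0,0],87],[[0,0,0],[0,0,0],87],[[0,0,0],[0,0,0],87]]'
python3 - <<'E'
from h import *
from fit import toS;from station import read_state
s=read_state();print(toS(s['tcp_pos'][:2])*1e3)
i=cams.grab_frame('top')[:,:,::-1][205:370,225:437]
cv2.imwrite('pics/t3.png',cv2.resize(i,None,fx=3.2,fy=3.2,interpolation=cv2.INTER_CUBIC))
E
```

```text
t: 4.78
tcp_pos: [0.4218, -0.1611, 0.0597]
ee_rot: [1.881, 2.516, 0.002]
force: [2.3, -0.3, -0.6]
width: 0.0872
gripper_force: 1.2
[-221.32484082   65.79122354]
```

View pics/t3.png

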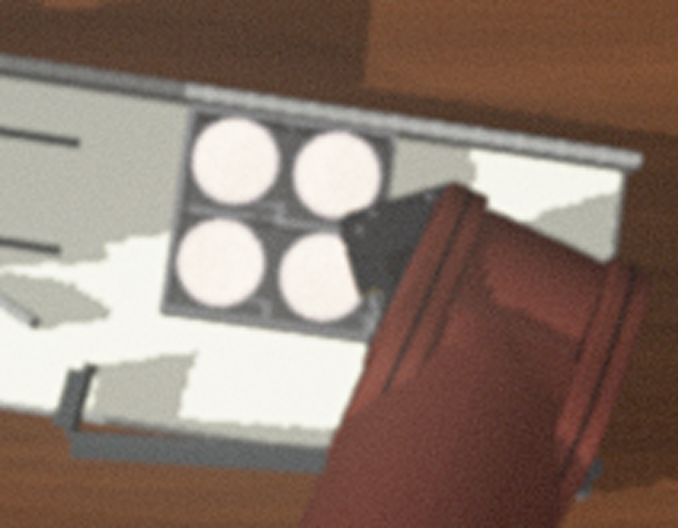

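The gate is open, with its lip at crop (90,370), well clear of the rack, and the rack hasn't moved.

Run:
```python
from h import *
from fit import toS
for a,b in((92,368),(74,440),(325,452)):print(toS(onz('top',225+a/3.2,205+b/3.2,.098))*1e3)
```

```text
[-16.58439559 102.69060173]
[-12.95185658 146.70905879]
[-163.51168197  131.39726338]
```

```bash
python3 -m creep '[[[0,0,0],[0.09,0.04,0],87],[[0,0,0],[0.09,0.04,0],87],[[0,0,0],[0.1,0.045,0],87],[[0,0,0],[0.14,0.065,0],87],[[0,0,0],[0.18,0.083,0],87],[[0,0,0],[0.18,0.083,0],87],[[0,0,0],[0.18,0.083,0],87],[[0,0,0],[0.18,0.083,0],87],[[0,0,0],[0.18,0.083,0],87],[[0,0,0],[0.18,0.083,0],87],[[0,0,0],[0.14,0.065,0],87],[[0,0,0],[0.09,0.04,0],87],[[0,0,0],[0,0,0],87]]'
python3 - <<'E'
from h import *
from fit import toS;from station import read_state
s=read_state();print(toS(s['tcp_pos'][:2])*1e3)
i=cams.grab_frame('top')[:,:,::-1][205:370,165:437]
cv2.imwrite('pics/t4.png',cv2.resize(i,None,fx=2.9,fy=2.9,interpolation=cv2.INTER_CUBIC))
E
```

```text
t: 5.92
tcp_pos: [0.4314, -0.0868, 0.0594]
ee_rot: [-1.882, -2.515, 0.004]
force: [-1.0, -5.8, 3.8]
width: 0.0868
gripper_force: 3.6
[-146.45515294   67.10461666]
```

View pics/t4.png

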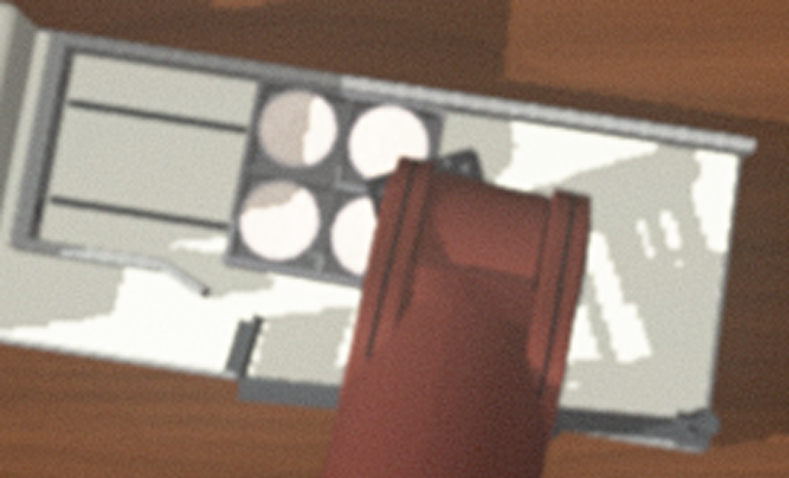

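```bash
python3 -m creep '[[[0,0,0],[0.09,0.05,0],87],[[0,0,0],[0.13,0.075,0],87],[[0,0,0],[0.175,0.097,0],87],[[0,0,0],[0.175,0.097,0],87],[[0,0,0],[0.175,0.097,0],87],[[0,0,0],[0.175,0.097,0],87],[[0,0,0],[0.175,0.094,0],87],[[0,0,0],[0.18,0.083,0],87],[[0,0,0],[0.18,0.083,0],87],[[0,0,0],[0.18,0.083,0],87],[[0,0,0],[0.14,0.065,0],87],[[0,0,0],[0.09,0.04,0],87],[[0,0,0],[0,0,0],87]]'
python3 - <<'E'
from h import *
from fit import toS;from station import read_state
s=read_state();print(toS(s['tcp_pos'][:2])*1e3)
i=cams.grab_frame('top')[:,:,::-1][205:370,165:437]
cv2.imwrite('pics/t5.png',cv2.resize(i,None,fx=2.9,fy=2.9,interpolation=cv2.INTER_CUBIC))
E
```

```text
t: 7.05
tcp_pos: [0.447, -0.005, 0.0593]
ee_rot: [-1.883, -2.514, 0.005]
force: [-3.0, -6.6, 6.5]
width: 0.0865
gripper_force: 4.3
[-63.25974282  63.59001503]
```

View pics/t5.png

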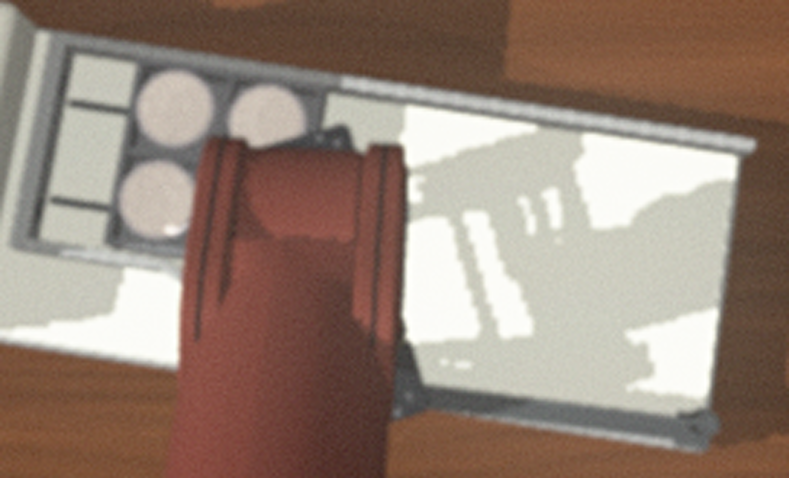

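```bash
python3 -m creep '[[[0,0,0],[0.13,0.06,0],87],[[0,0,0],[0.18,0.083,0],87],[[0,0,0],[0.18,0.083,0],87],[[0,0,0],[0.13,0.06,0],87],[[0,0,0],[0.09,0.042,0],87],[[0,0,0],[0.06,0.028,0],87],[[0,0,0],[0.045,0.021,0],87],[[0,0,0],[0,0,0],87]]'; python3 -c "
from fit import *;from station import read_state
s=read_state();print(toS(s['tcp_pos'][:2])*1e3)"
```

```text
t: 7.77
tcp_pos: [0.4521, 0.0295, 0.0593]
ee_rot: [-1.884, -2.513, 0.006]
force: [-4.6, -10.7, 10.6]
width: 0.087
gripper_force: 6.2
[-28.38272889  63.6170656 ]
```

```bash
python3 -m creep '[[[0,0,0],[0.07,0.032,0],87],[[0,0,0],[0.07,0.032,0],87],[[0,0,0],[0.045,0.021,0],87],[[0,0,0],[0.045,0.021,0],87],[[0,0,0],[0,0,0],87]]'
python3 - <<'E'
from h import *
from fit import toS;from station import read_state
s=read_state();print(toS(s['tcp_pos'][:2])*1e3)
i=cams.grab_frame('top')[:,:,::-1][205:370,165:437]
cv2.imwrite('pics/t6.png',cv2.resize(i,None,fx=2.9,fy=2.9,interpolation=cv2.INTER_CUBIC))
E
```

```text
t: 8.18
tcp_pos: [0.4535, 0.0393, 0.0593]
ee_rot: [-1.885, -2.513, 0.007]
force: [-4.6, -11.6, 10.5]
width: 0.0869
gripper_force: 6.5
[-18.46498394  63.63766818]
```

View pics/t6.png

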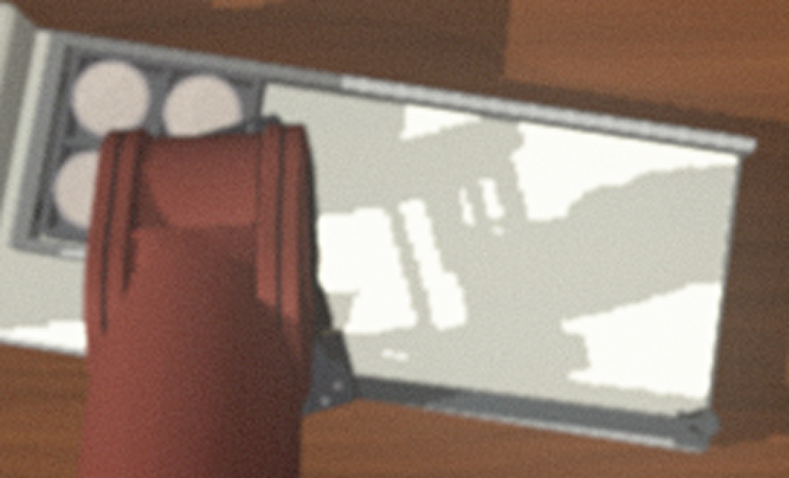

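The rack is inside the guides and within a few mm of the stop. That was my tenth picture, so I'll finish by feel.

```bash
for k in 1; do python3 -m creep '[[[0,0,0],[0.045,0.021,0],87],[[0,0,0],[0.023,0.01,0],87],[[0,0,0],[0,0,0],87]]'; done; python3 -c "
from fit import *;from station import read_state
s=read_state();print(toS(s['tcp_pos'][:2])*1e3)"
```

```text
t: 8.48
tcp_pos: [0.454, 0.0421, 0.0593]
ee_rot: [-1.885, -2.513, 0.007]
force: [-5.9, -12.2, 10.8]
width: 0.0872
gripper_force: 6.9
[-15.67049296  63.59772861]
```

```bash
python3 -m creep '[[[0,0,0],[0.023,0.01,0],87],[[0,0,0],[0.023,0.01,0],87],[[0,0,0],[0,0,0],87]]'; python3 -c "
from fit import *;from station import read_state
s=read_state();print(toS(s['tcp_pos'][:2])*1e3)"
```

```text
t: 8.73
tcp_pos: [0.4542, 0.0439, 0.0593]
ee_rot: [-1.885, -2.512, 0.007]
force: [-5.4, -13.2, 11.1]
width: 0.0868
gripper_force: 7.2
[-13.79264846  63.66697814]
```

```bash
python3 -m creep '[[[0,0,0],[0.023,0.01,0],87],[[0,0,0],[0.023,0.01,0],87],[[0,0,0],[0,0,0],87]]'; python3 -c "
from fit import *;from station import read_state
s=read_state();print(toS(s['tcp_pos'][:2])*1e3)"
```

```text
t: 8.98
tcp_pos: [0.4544, 0.0456, 0.0593]
ee_rot: [-1.886, -2.512, 0.007]
force: [-5.3, -13.6, 12.5]
width: 0.087
gripper_force: 7.8
[-12.07077845  63.68965798]
```

```bash
cat > edge.py <<'E'
from h import *
from fit import toW
g=cv2.cvtColor(cams.grab_frame('top'),cv2.COLOR_RGB2GRAY)
for y in(-.067,-.06,-.053):
  for a,b in((0,40),(130,166)):
    xs=np.arange(a,b,2);p=np.array([proj('top',[*toW([x/1e3,y]),.086]) for x in xs],np.float32)
    print(y,a,cv2.remap(g,p[None,:,0],p[None,:,1],1)[0].tolist())
E
python3 edge.py
```

```text
-0.067 0 [177, 177, 176, 175, 175, 168, 154, 120, 91, 95, 103, 100, 92, 87, 87, 85, 86, 86, 84, 87]
-0.067 130 [125, 111, 95, 83, 80, 78, 78, 85, 97, 107, 116, 125, 130, 131, 134, 146, 168, 190]
-0.06 0 [197, 198, 198, 197, 198, 194, 173, 136, 97, 90, 103, 108, 107, 106, 107, 109, 117, 132, 152, 169]
-0.06 130 [194, 189, 181, 167, 138, 108, 86, 84, 91, 106, 118, 131, 137, 134, 132, 142, 163, 186]
-0.053 0 [197, 199, 198, 199, 199, 195, 180, 137, 93, 91, 104, 109, 109, 107, 116, 136, 160, 181, 187, 193]
-0.053 130 [199, 198, 199, 197, 196, 177, 152, 123, 106, 103, 114, 127, 131, 130, 131, 140, 159, 182]
```

```bash
python3 -m creep '[[[0,0,0],[0.035,0.016,0],87],[[0,0,0],[0.035,0.016,0],87],[[0,0,0],[0,0,0],87]]'; python3 edge.py | grep ' 0 '; python3 -c "
from fit import *;from station import read_state
s=read_state();print(toS(s['tcp_pos'][:2])*1e3)"
```

```text
t: 9.28
tcp_pos: [0.4544, 0.0461, 0.0593]
ee_rot: [-1.889, -2.51, 0.012]
force: [-10.3, -25.2, 20.4]
width: 0.0872
gripper_force: 13.5
-0.067 0 [178, 176, 174, 178, 176, 171, 157, 120, 92, 92, 101, 101, 93, 85, 83, 85, 86, 85, 82, 86]
-0.06 0 [198, 198, 198, 199, 198, 195, 176, 136, 95, 91, 102, 107, 106, 106, 105, 108, 118, 132, 148, 167]
-0.053 0 [196, 202, 197, 195, 197, 199, 178, 136, 93, 88, 103, 109, 108, 107, 118, 140, 162, 182, 188, 193]
[-11.65279666  63.74081843]
```

```bash
python3 -m creep '[[[0,0,0],[-0.04,-0.018,0],87],[[0,0,0],[-0.09,-0.042,0],87],[[0,0,0],[-0.05,-0.022,0],87],[[0,0,0],[0,0,-0.3],87],[[0,0,0],[0,0,-0.6],87],[[0,0,0],[0,0,-0.9],87],[[0,0,0],[0,0,-1],87],[[0,0,0],[0,0,-1],87],[[0,0,0],[-0.8,0,-0.5],87],[[0,0,0],[-1,0,0],87],[[0,0,0],[-1,0,0],87],[[0,0,0],[-1,0,0],87],[[0,0,0],[-1,0,0],87],[[0,0,0],[-0.8,0,0],87],[[0,0,0],[0,0,0],87],[[0,0,0],[0,0,0],87]]'
python3 - <<'E'
from h import *
from fit import toS,toW
im=cams.grab_frame('top');g=cv2.cvtColor(im,cv2.COLOR_RGB2GRAY)
for y in(-.06,-.03,0,.03,.055):
    xs=np.arange(-4,34,2);p=np.array([proj('top',[*toW([x/1e3,y]),.05]) for x in xs],np.float32)
    print('rear',y,cv2.remap(g,p[None,:,0],p[None,:,1],1)[0].tolist())
for x in(-.14,-.20):
    ys=np.arange(60,136,4);p=np.array([proj('top',[*toW([x,y/1e3]),.098]) for y in ys],np.float32)
    print('leaf',x,cv2.remap(g,p[None,:,0],p[None,:,1],1)[0].tolist())
hsv=cv2.cvtColor(im,cv2.COLOR_RGB2HSV)
E
```

```text
t: 10.67
tcp_pos: [0.5131, -0.1606, 0.2314]
ee_rot: [-1.889, -2.508, 0.007]
force: [-0.4, 0.2, -0.0]
width: 0.087
gripper_force: 0.0
rear -0.06 [202, 201, 199, 197, 204, 202, 200, 199, 203, 201, 186, 146, 104, 94, 103, 109, 110, 111, 114]
rear -0.03 [203, 201, 202, 204, 202, 200, 200, 203, 203, 204, 195, 167, 115, 94, 104, 113, 111, 114, 115]
rear 0 [203, 203, 203, 202, 202, 203, 203, 203, 205, 203, 192, 162, 121, 98, 104, 116, 118, 114, 116]
rear 0.03 [196, 205, 209, 204, 203, 206, 205, 206, 204, 203, 203, 174, 129, 103, 105, 116, 118, 118, 125]
rear 0.055 [114, 115, 126, 154, 187, 202, 206, 207, 205, 206, 201, 178, 136, 115, 129, 145, 151, 151, 147]
leaf -0.14 [109, 110, 109, 107, 108, 107, 105, 110, 105, 107, 107, 106, 104, 105, 106, 105, 106, 103, 104]
leaf -0.2 [98, 95, 98, 96, 95, 95, 93, 93, 93, 94, 90, 93, 90, 90, 91, 89, 87, 89, 86]
```

Run:
```python
from h import *
from fit import toW
a=cv2.imread('pics/top0.png',0);b=cv2.cvtColor(cams.grab_frame('top'),cv2.COLOR_RGB2GRAY)
for u,v in((255,296),(258,292),(262,286),(255,309),(265,310),(280,313),(290,317)):print(u,v,a[v,u],b[v,u])
for n,g in(('before',a),('now',b)):
  for x in(-.04,-.022):
    ys=np.arange(20,130,5);p=np.array([proj('top',[*toW([x,y/1e3]),.098]) for y in ys],np.float32)
    print(n,x,cv2.remap(g,p[None,:,0],p[None,:,1],1)[0].tolist())
```

```text
255 296 98 119
258 292 99 115
262 286 98 116
255 309 100 117
265 310 104 112
280 313 100 119
290 317 99 115
before -0.04 [235, 241, 193, 177, 179, 177, 178, 176, 179, 175, 167, 103, 98, 100, 224, 241, 241, 240, 240, 239, 241, 241]
before -0.022 [180, 223, 177, 97, 79, 84, 113, 153, 176, 176, 135, 96, 95, 168, 240, 241, 240, 240, 241, 240, 241, 242]
now -0.04 [246, 252, 222, 205, 205, 204, 208, 206, 208, 208, 198, 125, 117, 119, 245, 252, 252, 252, 252, 252, 252, 252]
now -0.022 [204, 201, 156, 115, 97, 93, 119, 181, 203, 206, 163, 116, 114, 196, 253, 252, 252, 252, 252, 252, 252, 253]
```

The gate's profile matches the shut one from the start. The rack's rear face is parallel to the stop and at its home position, and the hand is clear.

```bash
python3 -c "
from station import job;print(job.close_job())"
```

```text
the job is handed in; nothing more can be done
None
```

The rack is home against the end stop, to within about 1 mm by camera, the gate has sprung shut behind it, the hand is clear, and the job was handed in at about 11 s on the robot's clock.

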